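Free the drill jig's clamp with its key and hold the cast lever level over the pins

TASK

Take the T-key out of its wooden stand, push it down into the square socket of the drill jig's swing clamp, turn the clamp with it anticlockwise (seen from above) to its open stop so that the arm is off the nest, and leave the key standing in the socket. Then lift the cast lever by its balance point and hold it level over the jig, big bore over the big pin and small bore over the small pin, its underside about 30 mm above the top of the big pin and touching nothing but the gripper: finish while still holding it there, do not put it down or let go, because I oil the pins while you hold it. Turn the clamp only with the key, not by pushing it with the gripper, and leave the tin, the pipe offcut and the screwdriver where they are.

Things in the scene. Friction and masses are not known exactly. Their poses are not given: they have to be found in the camera images.
- jig: Blue steel drill jig, fixed; place and yaw vary. Plate 18 mm thick, x -45 to 98, y -125 to 125 mm of its frame; origin on the bench midway between its pins, which stand at y +75 (big) and -75 mm (small) on bright rests 24 mm high. A bush plate 64 mm high stands at y +115 mm beyond the big pin. The clamp's pillar stands at x +70, y -45 mm.
- pin_big (a point): Top centre of the big locating pin, 24 mm in diameter, top 48 mm above the bench; z up, axes as the jig's.
- pin_small (a point): Top centre of the small locating pin, 11 mm in diameter, top 42 mm above the bench, 150 mm from the big pin.
- clamp (a joint): Angle (rad) of the steel swing clamp about its upright pillar: 0 = arm straight across the nest (jig's -x), growing anticlockwise seen from above, open stop at 1.40. Starts at 0.05 to 0.35, stays where left, takes about 0.15 N m to turn. The arm reaches 78 mm from the axis, 22 mm wide, 54 to 70 mm above the bench.
- socket (a point): Centre of the mouth of the square socket in the clamp's round head (35 mm across), on the clamp's axis, 78 mm above the bench. The socket is 13.4 mm square and 20 mm deep, open upwards. Axes turn with the clamp: z up, the arm points along -x, the socket's sides lie along x and y.
- key: Loose T-key, 110 g: steel shank 12 mm square, foot tapered to 7 mm over the last 5 mm, red handle 72 x 16 x 24 mm, 70 to 94 mm above the foot. Origin: end of the foot; z up the shank, x along the handle; shank sides along x and y: it fits the socket at any quarter turn, with 0.12 rad play. Starts upright in the stand, foot 6 mm above the bench; in the clamp the foot is at 58, the top at 152 mm.
- key_foot (a point): Centre of the end of the key's foot (same as the key's origin); 20 mm below the socket's mouth when fully in.
- key_grip (a point): Middle of the key's handle, 82 mm above its foot; pinch the 16 mm thickness (along the key's y).
- key_stand: Fixed wooden stand of three square holes in a row, 100 x 50 x 46 mm, origin at the centre of its underside, x along the row; the key stands in the middle hole (13.4 mm square, 40 mm deep). It and the tin swap places between runs.
- lever: Loose dark cast-iron lever, bright boss faces, 187 mm long, 0.48 to 0.72 kg, lying flat. Origin: centre of the big bore at the underside; x towards the small eye, z up. Big hub 48 mm across, bore 25 mm; small eye 26 mm across, bore 12 mm, at x = 150 mm; both 32 mm tall. Between them a straight web 14 mm thick (along y), 6 to 26 mm above the underside.
- lever_balance (a point): The lever's balance point (centre of mass), in the web 51 mm from the big bore's centre towards the small eye, 16 mm above the underside; axes as the lever's. Pinch the web's 14 mm thickness here, fingers closing along the lever's y.
- bore_big (a point): Centre of the big bore at the lever's underside (same as its origin).
- bore_small (a point): Centre of the small bore at the lever's underside, 150 mm from the big one.
- tin: Bystander: green-labelled metal tin, 60 mm across, 110 mm tall, standing; origin at the centre of its base. Leave it.
- pvc_offcut: Bystander: white plastic pipe offcut, 48 mm across, 120 mm tall, standing on end; origin at the centre of its base. Leave it.
- screwdriver: Bystander: screwdriver with an orange handle lying on the bench; origin under its middle. Leave it.
Mind the look-alikes: they are no part of the job. Of the things like the lever, leave any that is purple; of the rest the smaller one is meant.

How it is judged:
By the outcome, as a careful person would: the job done as asked, in the order asked, and still so for the second after the job is handed in, while the arm keeps its last pose, push and grip.
It also fails if it takes over 58 s, if anything falls off the work surface, if the arm or the gripper's body presses on something with over 40 N, if the wrist force passes 120 N, or if a joint passes its speed limit or range.

ROBOT

A 7-joint arm with a two-finger parallel gripper is mounted at the origin on the work surface. World frame = base frame: x ahead of the robot, y to its left, z up, the work surface at z = 0. Lengths are in mm, angles in rad, forces in N, time in s.
With the tool pointing down it reaches from about 400 to 875 mm from the base axis. Payload 4.4 kg.
Tool frame: the origin (TCP) lies midway between the tips of the shut fingers; the grasp point (between the pads) lies 19 mm behind it (ctrl.pinch_z is the distance from the TCP to the grasp point, in mm); z points along the fingers, y is the line along which they close (so a half turn about z gives the same grasp; the last joint's range is limited). The gripper opens to 85 mm and grips with 20 to 120 N. Pads are 22 mm wide; open, the fingers measure 114 mm over their backs; the gripper's body (76 mm by 85 mm) begins 54 mm behind the grasp point. The pads swing forward as they close: fully open they stand 13 mm farther back than shut.
Start: joints at [-1.207, 0.628, 0.038, 1.517, -0.027, 0.996, -0.02], TCP at [270.827, 590.907, 231.313] pointing down, gripper open.
Joint ranges: [-3.06, 3.06], [-0.37, 2.12], [-1.25, 1.32], [0.18, 2.47], [-1.1, 4.24], [0.23, 1.98], [-2.94, 2.94]. Speed limits (rad/s): [2.57, 2.57, 3.14, 3.14, 3.14, 3.14, 3.14].

INTERFACE

Orientations are given as [roll, pitch, yaw] about the fixed x, y, z axes, in that order (R = Rz(yaw) Ry(pitch) Rx(roll)).
In Python, from cell import read_state, cams, order, ctrl gives the robot as it stands.
- The arm moves only by the tool move_arm, never from a script. Its argument "targets" is text: rows parted by semicolons, each of 7 numbers parted by spaces: the gripper's target within -1 to 1 (fully open at 1, half-way at 0, shut at -1), then the shift along the tool's x, y, z in cm, then the turn, a rotation vector about the tool's x, y, z in degrees. A call has 1 to 5 rows; each row shifts and turns the commanded pose from where the row before left it, along the tool's axes as they then stand; what a row does not reach is not made up. A row lasts 1/12 s, in which the tool goes at most 41.7 mm and 7.16 degrees, less where a joint would pass 70% of its speed; a pose out of reach is approached as far as the arm can. A call with a gripper value outside its range is refused whole. The fingers move at their own pace and stop on an object; the grip force is fixed at half the most. Time passes only in rows, so rows that do not move let the fingers close. It gives the time, the measured TCP pose, the force, the opening and the grip force at its end, in the units of the state.
- read_state(): the state, without advancing time (a new reading comes with each control period).
- cams.get_image(name): name is "side" or "top"; returns a dict with "color" (384x512x3 uint8, red, green, blue), "fovy" (degrees; the focal length in pixels is half the picture's height over the tangent of half this angle, whatever the lens; pixels are square), "cx", "cy" (the principal point, pixels), "rvec" (rotation vector, rad) and "tvec" (3), from world to camera coordinates, as OpenCV has them. Camera axes: x right, y down, z forward; pixel columns grow to the right and rows downward; lengths in mm; the calibration is good to about 2 mm. A picture is of the moment at which its call begins. There is no depth.
- order.finish_job(): hands the job in; it is judged then, once.
The state is a dict: "clock": time; "qpos": joint angles; "qd": joint speeds; "tau": joint torques, N m; "eef_pos": TCP position; "tool_rot": TCP orientation; "force": force on the tool from outside, world axes, zero at the start; "torque": the same for the moment, N m; "width": finger opening in mm; "gripper_force": force on a finger pad.
Only numpy, scipy, OpenCV 4.12 (cv2) and the standard library are available. Lean on these libraries where they do the work, as an engineer would, in place of code of your own. Each camera call takes 0.05 s, during which the arm holds its last target. There are 200 camera calls.

## Working session

There is one attempt and no reset: what is moved stays moved. The work goes in short steps, Python scripts to look and compute and a tool call to move; the robot and the scene stay as the last step left them, time stands still between calls to the robot, and variables do not carry over. Pictures are saved under pics/ and viewed, at most 10 in all, crops included, and the job is handed in when it is done.

Besides the shell and the picture viewer there is one more tool, called after ">>>" by a JSON object that holds its "fn" and its "kwargs". move_arm: Moves the arm, as the interface text tells. Its arguments: {"type":"object","properties":{"targets":{"type":"string"}},"required":["targets"]}

```bash
mkdir -p pics; cat > h.py <<'E'
import numpy as np, cv2
from scipy.spatial.transform import Rotation as R
from cell import read_state, cams, order, ctrl
def cam(n):
    d=cams.get_image(n); f=d["color"].shape[0]/2/np.tan(np.radians(d["fovy"])/2)
    d["K"]=np.array([[f,0,d["cx"]],[0,f,d["cy"]],[0,0,1]]);d["R"]=cv2.Rodrigues(np.array(d["rvec"],float))[0];d["t"]=np.array(d["tvec"],float).ravel();return d
def px2w(d,u,v,z):
    r=d["R"].T@np.linalg.inv(d["K"])@[u,v,1]; c=-d["R"].T@d["t"]; return c+r*(z-c[2])/r[2]
def w2px(d,P):
    return cv2.projectPoints(np.array(P,float).reshape(-1,3),d["R"],d["t"],d["K"],None)[0].reshape(-1,2)
def save(d,name,box=None,s=1):
    im=d["color"][:,:,::-1]
    if box: x0,y0,x1,y1=box; im=im[y0:y1,x0:x1]
    cv2.imwrite("pics/"+name,cv2.resize(im,None,fx=s,fy=s,interpolation=cv2.INTER_CUBIC))
E
python3 - <<'E'
from h import *
for n in("top","side"):
    d=cam(n); save(d,n+"0.png",s=1.5); print(n,-d["R"].T@d["t"],d["K"][0,0],d["K"][:2,2],d["R"].round(3).tolist())
s=read_state();print(s,ctrl.pinch_z)
E
```

```text
top [ 307.09584085  -66.41831304 1441.71430117] 458.375281824412 [249.29627815 187.15038053] [[-0.028, -1.0, 0.003], [-0.991, 0.027, -0.134], [0.134, -0.007, -0.991]]
side [  39.15925192 -607.45823086  587.88494194] 362.44244285540026 [258.3279255  199.73824385] [[0.749, -0.663, -0.006], [-0.384, -0.426, -0.819], [0.54, 0.616, -0.574]]
{'clock': 0.1, 'qpos': array([-1.20680542,  0.62925467,  0.03843923,  1.51828727, -0.02701051,
        0.99630693, -0.01998511]), 'qd': array([ 0.00110476, -0.00225999,  0.0008336 , -0.00230805,  0.00033051,
        0.00211624,  0.00174549]), 'tau': array([ 2.93244266e-03, -5.64539015e+01,  1.23038840e+00, -1.93976784e+01,
        1.12901023e-02,  5.43848742e-03, -1.18457223e-05]), 'eef_pos': array([270.57035844, 590.37788128, 230.47411501]), 'tool_rot': array([-3.13985406e+00,  6.07413504e-06,  2.71181496e+00]), 'force': array([-0.0237967 , -0.36049856,  0.64100419]), 'torque': array([-0.02012463,  0.01307306, -0.02439384]), 'gripper_force': 0.0, 'width': 85.22536866651228} 18.700000000000003
```

View pics/top0.png

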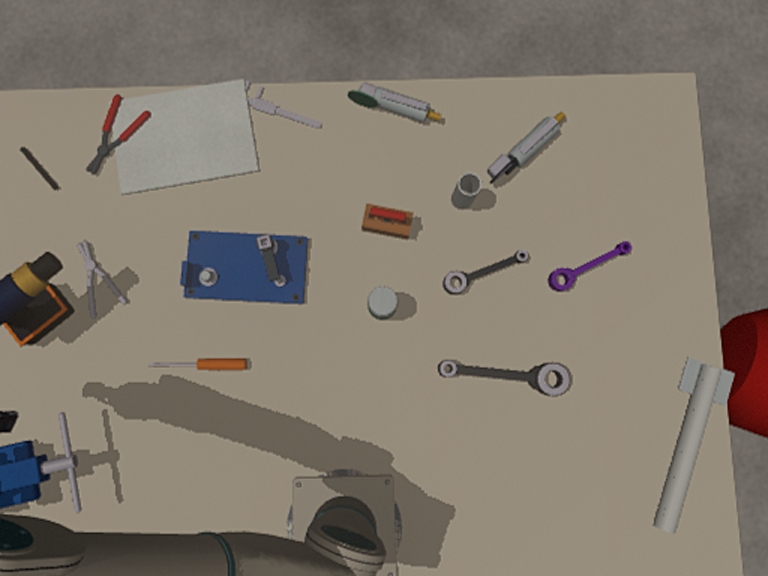

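View pics/side0.png

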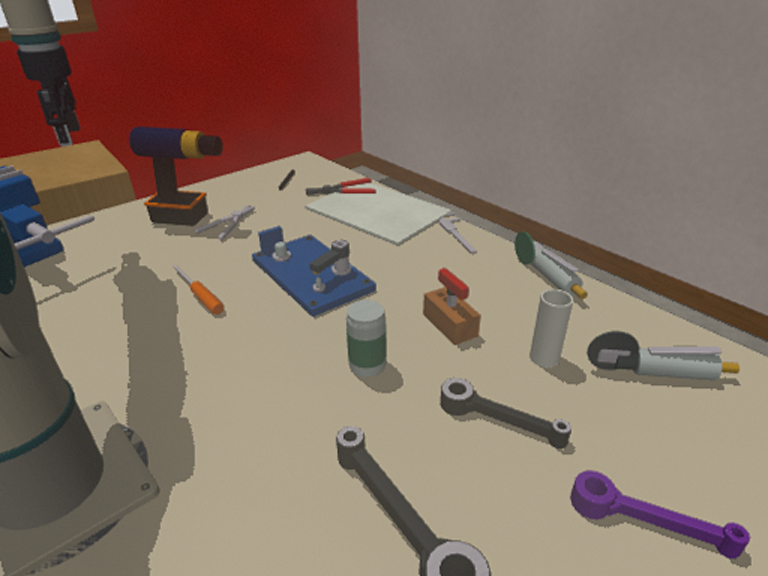

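Lever candidates (top view, ×1.5 pixels): dark at (456,282)–(522,257), purple at (562,279)–(625,247), larger dark at (553,379)–(447,368). I choose the first: it isn't purple and is the smaller of the other two. The only T-key is red at (388,213), and I'll check these in a close crop.

```bash
python3 - <<'E'
from h import *
d=cam("top"); save(d,"c1.png",(115,130,365,270),3.2)
d=cam("side"); save(d,"c2.png",(160,140,390,310),3.4)
E
```

```text
(no output)
```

View pics/c1.png

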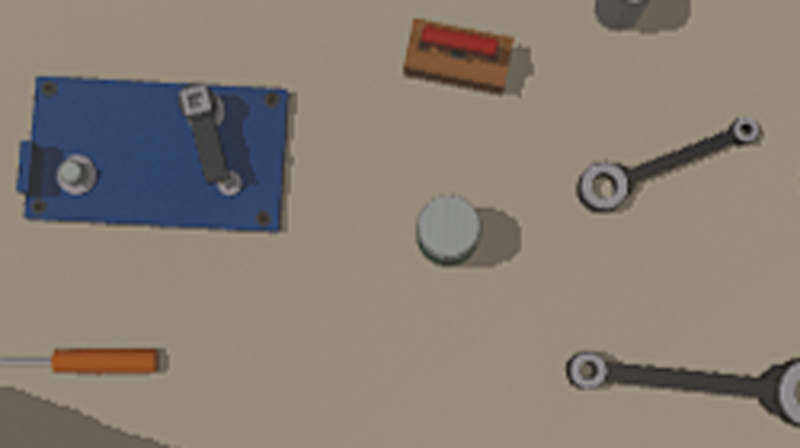

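View pics/c2.png

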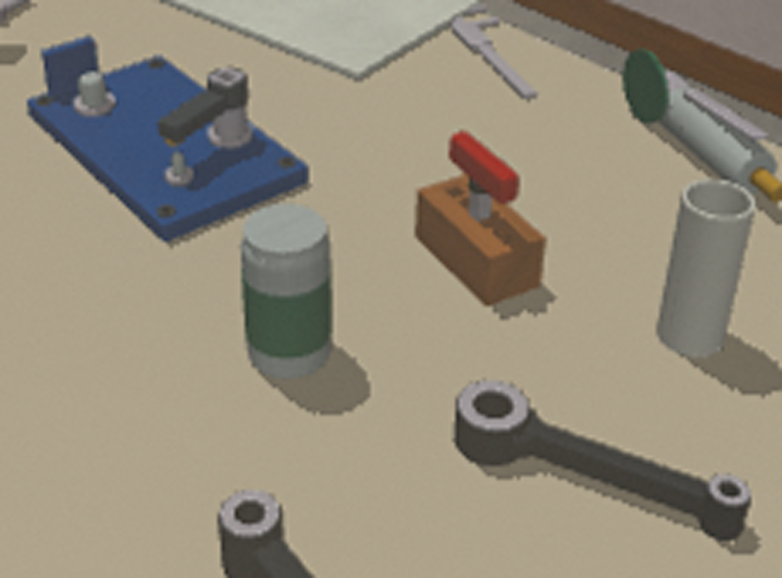

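The crops show a clean scene. In c1 the big pin is at (72,171), the socket at (196,101), the key handle at (421,36)–(497,44), and the chosen lever's bores at (604,186) and (746,130). In c2 they are at (92,77), (228,75), (483,166), (493,404) and (729,489) in the same order.

```bash
cat > m.py <<'E'
from h import *
from scipy.optimize import least_squares
T,S=cam("top"),cam("side")
t=lambda u,v:(115+(u+.5)/3.2-.5,130+(v+.5)/3.2-.5); s=lambda u,v:(160+(u+.5)/3.4-.5,140+(v+.5)/3.4-.5)
def fit(obs,x0,name):
    # obs: cam, px, local
    def W(x,p): c,q=np.cos(x[2]),np.sin(x[2]); return [x[0]+c*p[0]-q*p[1],x[1]+q*p[0]+c*p[1],p[2]]
    f=lambda x:np.ravel([w2px(d,W(x,p))[0]-px for d,px,p in obs])
    r=least_squares(f,x0,x_scale=[1,1,.01],loss="soft_l1"); print(name,r.x.round(3),"res",r.fun.round(1).tolist()); return r.x
J=fit([(T,t(38,77),(98,125,18)),(T,t(289,91),(98,-125,18)),(T,t(281,231),(-45,-125,18)),(T,t(25,218),(-45,125,18)),(T,t(72,171),(0,75,48)),(T,t(196,101),(70,-45,78)),
 (S,s(30,103),(-45,125,18)),(S,s(157,58),(98,125,18)),(S,s(307,168),(98,-125,18)),(S,s(167,232),(-45,-125,18)),(S,s(92,77),(0,75,48)),(S,s(178,153),(0,-75,42)),(S,s(228,75),(70,-45,78))],[600,200,0],"jig")
for d,p in((T,t(196,101)),(S,s(228,75))): print("socket",px2w(d,*p,78).round(1))
for d,p in((T,t(215,183)),(T,t(196,101))): print("arm",px2w(d,*p,70).round(1))
L=fit([(T,t(604,186),(0,0,32)),(T,t(746,130),(150,0,32)),(S,s(493,404),(0,0,32)),(S,s(729,489),(150,0,32))],[600,-150,-1],"lever")
for p in((421,36),(497,44)): print("key top",px2w(T,*t(*p),96).round(1))
print("key side",px2w(S,*s(483,166),88).round(1))
# stand top corners z46
for p in((417,20),(513,37),(503,80),(407,66)): print("stand T",px2w(T,*t(*p),46).round(1))
for p in((417,188),(493,260),(544,237),(468,176)): print("stand S",px2w(S,*s(*p),46).round(1))
E
python3 m.py
```

```text
jig [ 5.10093e+02  1.92221e+02 -7.70000e-02] res [-0.2, -0.2, 0.3, -0.7, -0.1, 0.5, -0.0, 0.6, 0.2, 0.5, 0.6, 0.0, -1.3, -1.0, 1.0, -1.1, 1.3, -0.7, -0.6, -1.7, -0.2, 0.1, 0.2, 0.5, -0.0, 0.4]
socket [576.5 143.6  78. ]
socket [577.9 143.7  78. ]
arm [499.  127.4  70. ]
arm [578.1 144.8  70. ]
lever [ 490.326 -244.287   -1.223] res [0.0, 0.2, 0.1, 0.3, 0.1, -0.2, 0.1, -0.3]
key top [629.3 -70.5  96. ]
key top [ 619.7 -141.6   96. ]
key side [ 623.1 -107.3   88. ]
stand T [657.4 -67.2  46. ]
stand T [ 637.9 -160.2   46. ]
stand T [ 595.5 -149.    46. ]
stand T [611.9 -56.3  46. ]
stand S [610.9 -52.2  46. ]
stand S [ 586.8 -154.3   46. ]
stand S [ 635.3 -160.6   46. ]
stand S [652.7 -67.2  46. ]
```

>>> {"fn": "move_arm", "kwargs": {"targets": "0 -3.06 -2.435 0 0 0 0;0 -3.06 -2.435 0 0 0 0;0 -3.06 -2.435 0 0 0 0;0 -3.06 -2.435 0 0 0 0;0 -3.06 -2.435 0 0 0 0"}}

```text
clock: 0.72
eef_pos: [359.7, 414.8, 231.4]
tool_rot: [3.141, 0.0, 2.712]
force: [0.3, 0.6, -0.1]
width: 42.3
gripper_force: 0.0
```

>>> {"fn": "move_arm", "kwargs": {"targets": "0 -3.06 -2.435 0 0 0 0;0 -3.06 -2.435 0 0 0 0;0 -3.06 -2.435 0 0 0 0;0 -3.06 -2.435 0 0 0 0;0 -3.06 -2.435 0 0 0 0"}}

```text
clock: 1.13
eef_pos: [448.1, 240.3, 231.5]
tool_rot: [3.141, 0.0, 2.712]
force: [1.1, 0.8, -0.0]
width: 43.1
gripper_force: 0.0
```

>>> {"fn": "move_arm", "kwargs": {"targets": "0 -3.06 -2.435 0 0 0 0;0 -3.06 -2.435 0 0 0 0;0 -3.06 -2.435 0 0 0 0;0 -3.06 -2.435 0 0 0 0;0 -3.06 -2.435 0 0 0 0"}}

```text
clock: 1.55
eef_pos: [536.5, 65.8, 231.5]
tool_rot: [3.141, 0.0, 2.712]
force: [0.4, 0.9, -0.7]
width: 42.4
gripper_force: 0.0
```

>>> {"fn": "move_arm", "kwargs": {"targets": "0 -3.06 -2.435 0 0 0 0;0 -3.06 -2.435 0 0 0 0;0 -3.06 -2.435 0 0 0 0;0 -3.06 -2.435 0 0 0 0;0 -3.06 -2.435 0 0 0 0"}}

```text
clock: 1.97
eef_pos: [624.8, -108.7, 231.4]
tool_rot: [3.141, -0.0, 2.712]
force: [0.8, 0.4, 0.1]
width: 42.9
gripper_force: 0.0
```

>>> {"fn": "move_arm", "kwargs": {"targets": "0 0 0 0 0 0 6.8;0 0 0 0 0 0 6.8;0 0 0 0 0 0 6.8;0 0 0 0 0 0 6.8;0 0 0 0 0 0 6.8"}}

```text
clock: 2.38
eef_pos: [624.2, -106.9, 231.1]
tool_rot: [-3.142, -0.0, 2.112]
force: [-0.2, 0.6, -0.4]
width: 43.0
gripper_force: 0.0
```

>>> {"fn": "move_arm", "kwargs": {"targets": "0 0 0 1 0 0 6.8;0 0 0 1 0 0 6.8;0 0 0 1 0 0 6.8;0 0 0 1 0 0 6.8;0 0 0 1 0 0 6.8"}}

```text
clock: 2.8
eef_pos: [624.2, -106.7, 180.9]
tool_rot: [3.141, -0.0, 1.519]
force: [-0.2, -0.4, 0.7]
width: 42.3
gripper_force: 0.0
```

>>> {"fn": "move_arm", "kwargs": {"targets": "0 0 0 1 0 0 6.8;0 0 0 1 0 0 0;0 0 0 0 0 0 0"}}

```text
clock: 3.05
eef_pos: [622.9, -106.1, 159.1]
tool_rot: [-3.138, 0.0, 1.41]
force: [0.2, -0.4, -0.3]
width: 42.5
gripper_force: 0.0
```

```bash
python3 - <<'E'
from h import *
d=cam("side"); save(d,"c3.png",(250,130,350,240),5.4)
s=read_state();p=s["eef_pos"];print(p,[(w2px(d,[p[0],p[1],z])[0]-[250,130])*5.4 for z in (p[2],100,88)])
E
```

```text
[ 623.47574453 -106.36019105  160.17437846] [array([288.35796089, 178.5697253 ]), array([279.89825606, 292.81136586]), array([278.28793667, 314.55745889])]
```

View pics/c3.png

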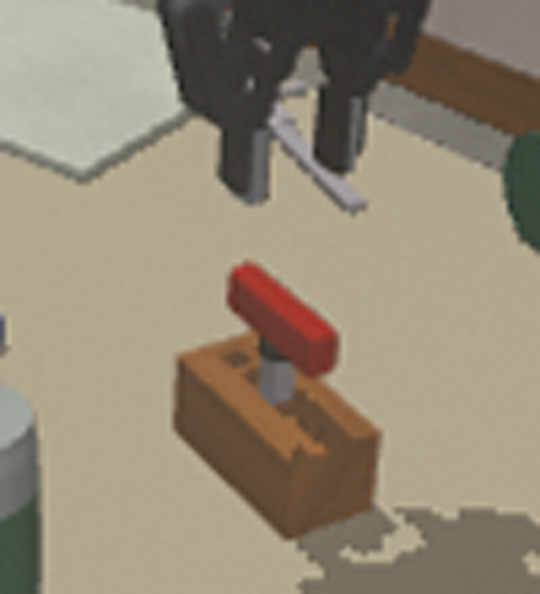

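The side crop shows the open fingers centred over the handle. The handle's middle is at about (282,318), against a predicted (278,315). I'll go down and grip.

>>> {"fn": "move_arm", "kwargs": {"targets": "0 0 0 2 0 0 0;0 0 0 2 0 0 0;0 0 0 2 0 0 0;0 0 0 2 0 0 0;0 0 0 1 0 0 0"}}

```text
clock: 3.52
eef_pos: [623.5, -106.5, 69.8]
tool_rot: [-3.14, -0.001, 1.408]
force: [-0.8, 0.8, -0.3]
width: 42.7
gripper_force: 0.0
```

>>> {"fn": "move_arm", "kwargs": {"targets": "-1 0 0 0 0 0 0;-1 0 0 0 0 0 0;-1 0 0 0 0 0 0;-1 0 0 0 0 0 0;-1 0 0 0 0 0 0"}}

```text
clock: 3.93
eef_pos: [624.6, -107.0, 72.3]
tool_rot: [3.14, -0.0, 1.407]
force: [-0.3, 0.3, -0.6]
width: 15.0
gripper_force: 59.8
```

```bash
python3 - <<'E'
from h import *
s=read_state();print(s["eef_pos"],s["tool_rot"],s["force"],s["torque"],s["width"],s["gripper_force"])
E
```

```text
[ 624.59376562 -106.98385391   72.29379886] [ 3.14041200e+00 -2.45118667e-05  1.40653827e+00] [-0.34871644  0.30106426 -0.62876206] [-0.02962056  0.23359091  0.02914571] 15.012044336884674 59.82893228530884
```

>>> {"fn": "move_arm", "kwargs": {"targets": "-1 0 0 -1.5 0 0 0;-1 0 0 -2 0 0 0;-1 0 0 -2 0 0 0;-1 0 0 -2 0 0 0;-1 0 0 -2 0 0 0"}}

```text
clock: 4.35
eef_pos: [624.7, -106.8, 168.0]
tool_rot: [3.14, -0.0, 1.406]
force: [0.2, -0.5, -0.7]
width: 15.0
gripper_force: 60.0
```

>>> {"fn": "move_arm", "kwargs": {"targets": "-1 3.4 -1.25 0 0 0 0;-1 3.4 -1.25 0 0 0 0;-1 3.4 -1.25 0 0 0 0;-1 3.4 -1.25 0 0 0 0;-1 3.4 -1.25 0 0 0 0"}}

```text
clock: 4.77
eef_pos: [590.5, 72.9, 167.2]
tool_rot: [3.14, -0.001, 1.406]
force: [0.5, 1.6, -0.5]
width: 14.7
gripper_force: 60.1
```

>>> {"fn": "move_arm", "kwargs": {"targets": "-1 3.4 -1.25 0 0 0 0;-1 3.4 -1.25 0 0 0 0;-1 0 0 0 0 0 -5.5;-1 0 0 0 0 0 -5.5;-1 0 0 0 0 0 -5.5"}}

```text
clock: 5.18
eef_pos: [577.1, 143.9, 167.0]
tool_rot: [3.14, -0.0, 1.702]
force: [0.2, -0.2, -0.9]
width: 15.1
gripper_force: 60.0
```

>>> {"fn": "move_arm", "kwargs": {"targets": "-1 0 0 0 0 0 -5.3;-1 0 0 0 0 0 0;-1 0 0 0 0 0 0"}}

```text
clock: 5.43
eef_pos: [577.3, 142.3, 166.9]
tool_rot: [3.14, -0.0, 1.784]
force: [0.2, -0.3, -1.5]
width: 14.8
gripper_force: 60.0
```

```bash
python3 - <<'E'
from h import *
d=cam("side"); save(d,"c4.png",(165,100,275,210),5.4)
s=read_state();p=s["eef_pos"];print(p,s["tool_rot"],s["width"],s["force"])
o=lambda q:((w2px(d,q)[0]-[165,100]+.5)*5.4-.5).round()
print("foot pred",o([p[0],p[1],p[2]-64]),"socket fit",o([577,143.2,78]))
E
```

```text
[577.21521796 142.27693931 166.78368661] [ 3.14055229e+00 -2.46359271e-04  1.78406710e+00] 14.817720378912153 [ 0.87119149  0.46483046 -1.14314783]
foot pred [333. 295.] socket fit [335. 336.]
```

View pics/c4.png

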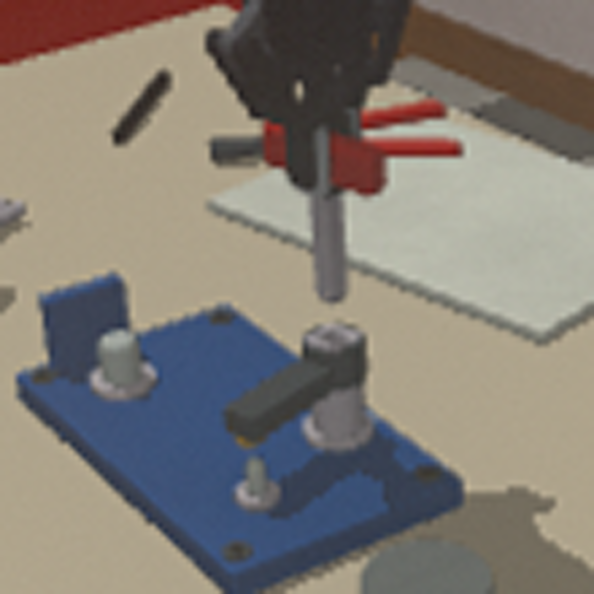

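The foot is seen at (332,297) and the socket mouth at (334,337), both within a pixel or two of prediction. I'll shift 1 mm and go down.

>>> {"fn": "move_arm", "kwargs": {"targets": "-1 0.1 0 1 0 0 0;-1 0 0 1 0 0 0;-1 0 0 0.5 0 0 0;-1 0 0 0.5 0 0 0;-1 0 0 0 0 0 0"}}

```text
clock: 5.9
eef_pos: [577.1, 143.7, 135.1]
tool_rot: [3.141, -0.0, 1.787]
force: [3.2, 1.8, -2.4]
width: 15.4
gripper_force: 59.8
```

```bash
cat > st.py <<'E'
from h import *
s=read_state();print(s["clock"],s["eef_pos"].round(1),s["tool_rot"].round(4),s["force"].round(1),s["torque"].round(2),round(s["width"],1),s["qpos"].round(2))
E
python3 st.py
```

```text
5.9 [577.1 143.7 135.1] [ 3.1412 -0.      1.7867] [ 3.2  1.8 -2.4] [ 0.39 -0.69  0.03] 15.4 [-0.49  0.69  0.31  1.77 -0.3   0.73  0.2 ]
```

>>> {"fn": "move_arm", "kwargs": {"targets": "-1 0 0.05 0.3 0 0 0;-1 0 0 0.3 0 0 0;-1 0 0 0 0 0 0"}}

```text
clock: 6.15
eef_pos: [577.2, 143.7, 129.8]
tool_rot: [3.141, -0.0, 1.787]
force: [2.2, 2.3, -2.5]
width: 15.1
gripper_force: 59.9
```

```bash
python3 st.py
```

```text
6.15 [577.2 143.7 129.8] [ 3.1415e+00 -3.0000e-04  1.7868e+00] [ 2.2  2.3 -2.5] [ 0.45 -0.5   0.02] 15.1 [-0.48  0.7   0.31  1.78 -0.3   0.72  0.21]
```

>>> {"fn": "move_arm", "kwargs": {"targets": "-1 0.03 0.03 0.3 0 0 0;-1 0 0 0.2 0 0 0;-1 0 0 0 0 0 0"}}

```text
clock: 6.4
eef_pos: [577.3, 143.8, 124.9]
tool_rot: [-3.141, -0.0, 1.787]
force: [1.2, 0.9, -3.0]
width: 14.8
gripper_force: 59.9
```

>>> {"fn": "move_arm", "kwargs": {"targets": "-1 0 0 0.2 0 0 0;-1 0 0 0 0 0 0"}}

```text
clock: 6.57
eef_pos: [577.4, 143.8, 124.1]
tool_rot: [3.141, -0.0, 1.787]
force: [-0.9, 1.9, 5.6]
width: 15.1
gripper_force: 60.9
```

```bash
python3 st.py
```

```text
6.5667 [577.4 143.8 124.1] [ 3.1414e+00 -4.0000e-04  1.7867e+00] [-0.9  1.9  5.6] [ 0.33  0.15 -0.08] 15.1 [-0.48  0.7   0.31  1.78 -0.31  0.7   0.21]
```

>>> {"fn": "move_arm", "kwargs": {"targets": "-1 0 0 0 0 0 -5;-1 0 0 0 0 0 -5;-1 0 0 0 0 0 -5;-1 0 0 0 0 0 -5;-1 0 0 0 0 0 0"}}

```text
clock: 6.98
eef_pos: [577.9, 144.5, 124.1]
tool_rot: [3.14, -0.001, 2.138]
force: [0.9, 1.6, 4.6]
width: 14.5
gripper_force: 60.8
```

```bash
python3 st.py
```

```text
6.9833 [577.9 144.5 124.1] [ 3.1396e+00 -8.0000e-04  2.1378e+00] [0.9 1.6 4.6] [ 0.68 -0.04 -0.04] 14.5 [-0.42  0.69  0.21  1.78 -0.21  0.69  0.47]
```

>>> {"fn": "move_arm", "kwargs": {"targets": "-1 0 0 0 0 0 -5;-1 0 0 0 0 0 -5;-1 0 0 0 0 0 -5;-1 0 0 0 0 0 -5;-1 0 0 0 0 0 0"}}

```text
clock: 7.4
eef_pos: [578.0, 144.7, 124.1]
tool_rot: [3.139, 0.0, 2.485]
force: [0.5, 3.4, 6.7]
width: 14.7
gripper_force: 61.0
```

>>> {"fn": "move_arm", "kwargs": {"targets": "-1 0 0 0 0 0 -5;-1 0 0 0 0 0 -5;-1 0 0 0 0 0 -5;-1 0 0 0 0 0 0"}}

```text
clock: 7.73
eef_pos: [578.0, 144.9, 124.1]
tool_rot: [3.139, 0.001, 2.746]
force: [-0.2, 3.8, 5.4]
width: 14.9
gripper_force: 61.1
```

```bash
python3 st.py; python3 - <<'E'
from h import *
d=cam("side"); save(d,"c5.png",(165,100,275,210),5.4)
E
```

```text
7.7333 [578.  144.9 124.1] [3.1392e+00 8.0000e-04 2.7463e+00] [-0.2  3.8  5.4] [ 0.88 -0.05 -0.06] 14.9 [-0.31  0.68  0.03  1.77 -0.04  0.68  0.92]
```

View pics/c5.png

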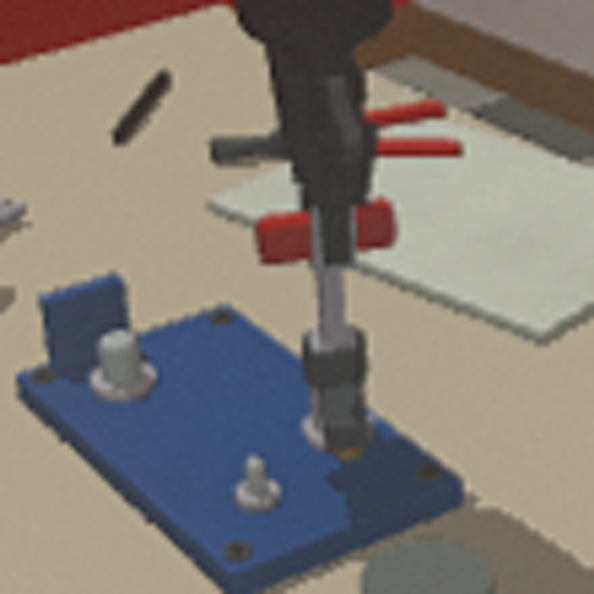

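The arm has swung off the nest with the key seated: the arm's tip is at (345,440) and the small pin stands clear at (255,475). I'll carry on to the stop, watching the moment.

>>> {"fn": "move_arm", "kwargs": {"targets": "-1 0 0 0 0 0 -4;-1 0 0 0 0 0 -4;-1 0 0 0 0 0 -3;-1 0 0 0 0 0 0"}}

```text
clock: 8.12
eef_pos: [578.0, 145.0, 124.1]
tool_rot: [3.139, 0.001, 2.937]
force: [-0.3, 3.8, 5.9]
width: 15.2
gripper_force: 61.1
```

```bash
python3 st.py
```

```text
8.1167 [578.  145.  124.1] [3.1393e+00 1.2000e-03 2.9370e+00] [-0.3  3.8  5.9] [ 0.99 -0.06 -0.08] 15.2 [-0.28  0.68 -0.02  1.77  0.02  0.68  1.06]
```

>>> {"fn": "move_arm", "kwargs": {"targets": "-1 0 0 0 0 0 -2;-1 0 0 0 0 0 -2;-1 0 0 0 0 0 0"}}

```text
clock: 8.37
eef_pos: [578.0, 145.1, 124.1]
tool_rot: [3.139, 0.001, 3.006]
force: [-0.3, 3.0, 6.1]
width: 15.1
gripper_force: 61.1
```

```bash
python3 st.py
```

```text
8.3667 [578.  145.1 124.1] [3.1394e+00 1.4000e-03 3.0060e+00] [-0.3  3.   6.1] [ 0.99 -0.02 -0.07] 15.1 [-0.27  0.68 -0.04  1.77  0.04  0.68  1.11]
```

>>> {"fn": "move_arm", "kwargs": {"targets": "-1 0 0 0 0 0 -2;-1 0 0 0 0 0 -1;-1 0 0 0 0 0 0"}}

```text
clock: 8.62
eef_pos: [578.0, 145.1, 124.1]
tool_rot: [3.139, 0.002, 3.058]
force: [0.7, 3.7, 6.2]
width: 14.6
gripper_force: 61.1
```

```bash
python3 st.py
```

```text
8.6167 [578.  145.1 124.1] [3.1395e+00 1.5000e-03 3.0577e+00] [0.7 3.7 6.2] [ 0.98  0.05 -0.08] 14.6 [-0.26  0.68 -0.05  1.77  0.05  0.69  1.15]
```

>>> {"fn": "move_arm", "kwargs": {"targets": "-1 0 0 0 0 0 -2;-1 0 0 0 0 0 -1;-1 0 0 0 0 0 0"}}

```text
clock: 8.87
eef_pos: [578.0, 145.1, 124.1]
tool_rot: [3.139, 0.001, 3.109]
force: [0.2, 4.1, 6.5]
width: 15.5
gripper_force: 61.2
```

```bash
python3 st.py
```

```text
8.8667 [578.  145.1 124.1] [3.1394e+00 1.5000e-03 3.1092e+00] [0.2 4.1 6.5] [ 1.09  0.02 -0.3 ] 15.5 [-0.25  0.68 -0.07  1.77  0.07  0.69  1.18]
```

>>> {"fn": "move_arm", "kwargs": {"targets": "-1 0 0 0 0 0 -2;-1 0 0 0 0 0 0;-1 0 0 0 0 0 0"}}

```text
clock: 9.12
eef_pos: [578.0, 145.1, 124.1]
tool_rot: [3.139, 0.002, -3.14]
force: [-0.4, 4.2, 6.2]
width: 15.3
gripper_force: 61.3
```

```bash
python3 st.py; python3 - <<'E'
from h import *
d=cam("top"); save(d,"c6.png",(110,140,220,230),5.4)
E
```

```text
9.1167 [578.  145.1 124.1] [ 3.1394e+00  1.6000e-03 -3.1401e+00] [-0.4  4.2  6.2] [ 1.    0.01 -0.39] 15.3 [-0.24  0.68 -0.08  1.77  0.08  0.69  1.21]
```

View pics/c6.png

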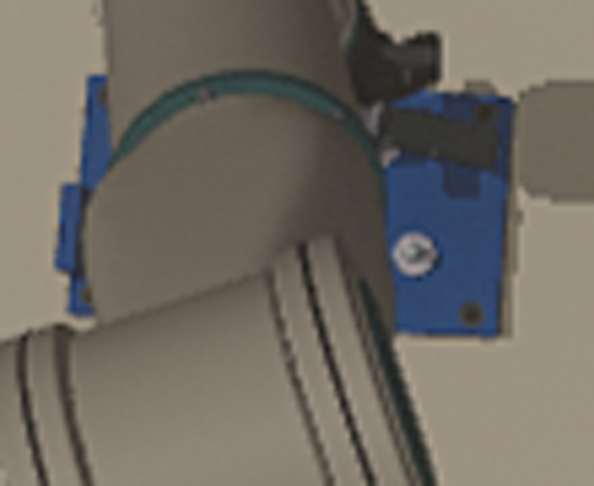

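The clamp arm lies about 80° round from straight across, with its outer end at about (497,155). The moment rises against the stop (-0.39 N m). I'll unwind slightly and release.

>>> {"fn": "move_arm", "kwargs": {"targets": "-1 0 0 0 0 0 3;0 0 0 0 0 0 0;0 0 0 0 0 0 0;0 0 0 0 0 0 0;0 0 0 0 0 0 0"}}

```text
clock: 9.58
eef_pos: [576.8, 142.8, 122.7]
tool_rot: [-3.14, -0.001, 3.095]
force: [0.4, -0.6, 1.1]
width: 42.8
gripper_force: 0.0
```

>>> {"fn": "move_arm", "kwargs": {"targets": "0 0 0 -1 0 0 0;0 0 0 -2 0 0 0;0 0 0 -3 0 0 0;0 0 0 -3 0 0 0;0 0 0 -2 0 0 0"}}

```text
clock: 10.0
eef_pos: [578.3, 143.7, 236.6]
tool_rot: [3.141, 0.003, 3.095]
force: [1.6, -0.0, -0.3]
width: 43.0
gripper_force: 0.0
```

```bash
python3 st.py; python3 - <<'E'
from h import *
d=cam("side"); save(d,"c7.png",(165,80,275,210),4.5)
B=np.array([490.3,-244.3])+51*np.array([np.cos(-1.223),np.sin(-1.223)]);print("balance",B)
E
```

```text
10.0 [578.3 143.7 236.6] [3.1408e+00 3.0000e-03 3.0953e+00] [ 1.6 -0.  -0.3] [ 0.01  0.01 -0.03] 43.0 [-0.24  0.54 -0.07  1.67  0.05  0.93  1.19]
balance [ 507.68217221 -292.24642937]
```

View pics/c7.png

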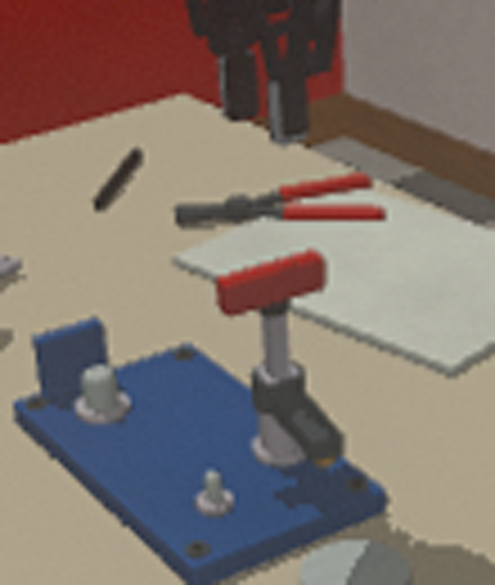

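The key stands upright in the socket at (275,340), clear of the gripper, and the clamp is open. Now the lever.

>>> {"fn": "move_arm", "kwargs": {"targets": "0 0.42 -3.66 0 0 0 0;0 0.42 -3.66 0 0 0 0;0 0.42 -3.66 0 0 0 0;0 0.42 -3.66 0 0 0 0;0 0.42 -3.66 0 0 0 0"}}

```text
clock: 10.47
eef_pos: [547.3, -39.9, 233.8]
tool_rot: [-3.141, 0.0, 3.096]
force: [0.2, -0.4, 0.1]
width: 42.8
gripper_force: 0.0
```

>>> {"fn": "move_arm", "kwargs": {"targets": "0 0.42 -3.66 0 0 0 0;0 0.42 -3.66 0 0 0 0;0 0.42 -3.66 0 0 0 0;0 0.42 -3.66 0 0 0 0;0 0.42 -3.66 0 0 0 0"}}

```text
clock: 10.88
eef_pos: [517.8, -221.9, 233.8]
tool_rot: [-3.141, 0.0, 3.095]
force: [0.3, -0.2, -0.2]
width: 42.6
gripper_force: 0.0
```

>>> {"fn": "move_arm", "kwargs": {"targets": "0 0.42 -3.66 0 0 0 0;0 0.42 -3.66 0 0 0 0;0 0 0 0 0 0 6.74;0 0 0 1 0 0 6.74;0 0 0 1.5 0 0 6.74"}}

```text
clock: 11.3
eef_pos: [507.1, -294.7, 209.6]
tool_rot: [-3.141, 0.003, 2.734]
force: [0.3, 0.4, -0.6]
width: 42.9
gripper_force: 0.0
```

>>> {"fn": "move_arm", "kwargs": {"targets": "0 0 0 2 0 0 6.74;0 0 0 2 0 0 6.74;0 0 0 2 0 0 6.74;0 0 0 2 0 0 6.74;0 0 0 2 0 0 6.74"}}

```text
clock: 11.72
eef_pos: [506.8, -292.8, 107.8]
tool_rot: [3.142, 0.0, 2.149]
force: [-0.3, 0.6, -0.5]
width: 42.6
gripper_force: 0.0
```

>>> {"fn": "move_arm", "kwargs": {"targets": "0 0 0 2 0 0 6.74;0 0 0 1 0 0 6.74;0 0 0 0 0 0 0;0 0 0 0 0 0 0"}}

```text
clock: 12.05
eef_pos: [506.7, -292.5, 78.2]
tool_rot: [-3.141, -0.001, 1.923]
force: [-0.4, -0.1, 0.8]
width: 42.7
gripper_force: 0.0
```

```bash
python3 st.py; python3 - <<'E'
from h import *
d=cam("side"); save(d,"c8.png",(270,200,400,310),5)
s=read_state();p=s["eef_pos"]
o=lambda q:((w2px(d,q)[0]-[270,200]+.5)*5-.5).round()
print("under tcp at z26",o([p[0],p[1],26]),"balance",o([507.7,-292.2,26]),"bores",o([490.3,-244.3,32]))
E
```

```text
12.05 [ 506.7 -292.5   78.2] [-3.1407e+00 -7.0000e-04  1.9227e+00] [-0.4 -0.1  0.8] [0.02 0.01 0.01] 42.7 [ 0.33  0.75  0.23  1.83 -0.28  0.59  1.09]
under tcp at z26 [287. 345.] balance [286. 344.] bores [176. 293.]
```

View pics/c8.png

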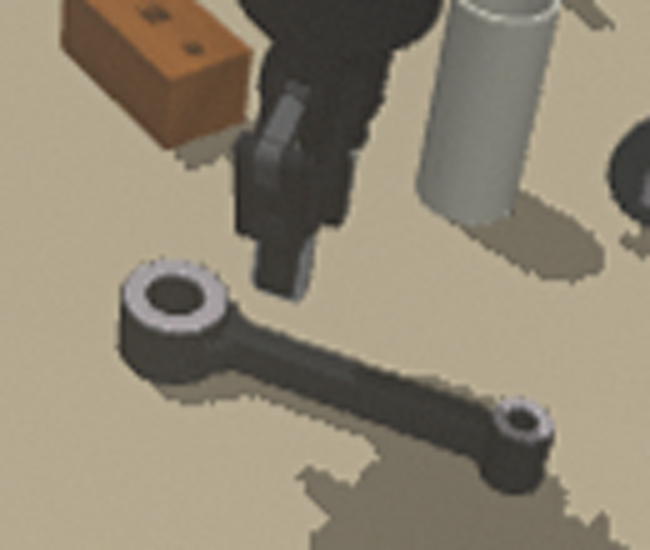

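The big bore is seen at (176,295) against a predicted (176,293), and the fingers straddle the web line at about (287,345). I'll go down and pinch.

>>> {"fn": "move_arm", "kwargs": {"targets": "0 0 0 2 0 0 0;0 0 0 2 0 0 0;0 0 0 2 0 0 0;0 0 0 1 0 0 0;0 0 0 0.4 0 0 0"}}

```text
clock: 12.52
eef_pos: [506.7, -292.6, 3.8]
tool_rot: [-3.141, -0.001, 1.921]
force: [-0.0, 0.2, -0.0]
width: 42.4
gripper_force: 0.0
```

>>> {"fn": "move_arm", "kwargs": {"targets": "-1 0 0 0 0 0 0;-1 0 0 0 0 0 0;-1 0 0 0 0 0 0;-1 0 0 0 0 0 0;-1 0 0 0 0 0 0"}}

```text
clock: 12.93
eef_pos: [508.0, -293.3, 5.7]
tool_rot: [3.14, 0.002, 1.92]
force: [-0.0, -0.5, 6.7]
width: 12.6
gripper_force: 60.0
```

```bash
python3 st.py
```

```text
12.9333 [ 508.  -293.3    5.7] [3.1398e+00 2.1000e-03 1.9197e+00] [-0.  -0.5  6.7] [ 0.    0.01 -0.04] 12.6 [ 0.36  0.87  0.18  1.85 -0.32  0.45  1.12]
```

>>> {"fn": "move_arm", "kwargs": {"targets": "-1 0 0 -0.5 0 0 0;-1 0 0 -1.5 0 0 0;-1 0 0 -2 0 0 0;-1 0 0 -3 0 0 0;-1 0 0 -3 0 0 0"}}

```text
clock: 13.35
eef_pos: [505.3, -291.6, 104.2]
tool_rot: [-3.139, -0.003, 1.919]
force: [1.2, -0.0, -4.5]
width: 12.7
gripper_force: 58.9
```

>>> {"fn": "move_arm", "kwargs": {"targets": "-1 0 0 -3 0 0 0;-1 0 0 -3 0 0 0;-1 0 0 -0.5 0 0 0;-1 0 0 0 0 0 0"}}

```text
clock: 13.68
eef_pos: [507.7, -293.1, 170.9]
tool_rot: [3.139, 0.002, 1.92]
force: [-0.7, -0.0, -5.3]
width: 12.9
gripper_force: 59.1
```

```bash
python3 st.py; cat > m2.py <<'E'
import m
from m import *
k=lambda o,sc:(lambda u,v:(o[0]+(u+.5)/sc-.5,o[1]+(v+.5)/sc-.5))
c6=k((110,140),5.4);c4=k((165,100),5.4);c7=k((165,80),4.5)
obs=[(T,t(38,77),(98,125,18)),(T,t(289,91),(98,-125,18)),(T,t(281,231),(-45,-125,18)),(T,t(25,218),(-45,125,18)),
 (T,t(72,171),(0,75,48)),(T,t(196,101),(70,-45,78)),(T,c6(415,253),(0,-75,34)),
 (S,s(92,77),(0,75,48)),(S,s(178,153),(0,-75,42)),(S,s(228,75),(70,-45,78)),
 (S,c4(119,340),(0,75,48)),(S,c4(256,462),(0,-75,42)),(S,c7(99,374),(0,75,48)),(S,c7(212,475),(0,-75,42))]
J=fit(obs,[510,192,-.08],"jig2")
w=lambda x,y:J[:2]+R.from_euler("z",J[2]).as_matrix()[:2,:2]@[x,y]
print("socket",w(70,-45),"balance target",w(0,24),"yaw lever",np.degrees(J[2])-90)
for p,z in((t(72,171),48),(c6(415,253),34)):print(px2w(T,*p,z))
for p,z in((s(92,77),48),(c4(119,340),48),(c7(99,374),48),(s(178,153),42),(c4(256,462),42),(c7(212,475),42)):print(px2w(S,*p,z))
print(w(0,75),w(0,-75))
E
python3 m2.py
```

```text
13.6833 [ 507.7 -293.1  170.9] [3.1392e+00 2.5000e-03 1.9196e+00] [-0.7 -0.  -5.3] [-0.    0.02 -0.06] 12.9 [ 0.29  0.62  0.29  1.77 -0.24  0.78  1.05]
jig [ 5.10093e+02  1.92221e+02 -7.70000e-02] res [-0.2, -0.2, 0.3, -0.7, -0.1, 0.5, -0.0, 0.6, 0.2, 0.5, 0.6, 0.0, -1.3, -1.0, 1.0, -1.1, 1.3, -0.7, -0.6, -1.7, -0.2, 0.1, 0.2, 0.5, -0.0, 0.4]
socket [576.5 143.6  78. ]
socket [577.9 143.7  78. ]
arm [499.  127.4  70. ]
arm [578.1 144.8  70. ]
lever [ 490.326 -244.287   -1.223] res [0.0, 0.2, 0.1, 0.3, 0.1, -0.2, 0.1, -0.3]
key top [629.3 -70.5  96. ]
key top [ 619.7 -141.6   96. ]
key side [ 623.1 -107.3   88. ]
stand T [657.4 -67.2  46. ]
stand T [ 637.9 -160.2   46. ]
stand T [ 595.5 -149.    46. ]
stand T [611.9 -56.3  46. ]
stand S [610.9 -52.2  46. ]
stand S [ 586.8 -154.3   46. ]
stand S [ 635.3 -160.6   46. ]
stand S [652.7 -67.2  46. ]
jig2 [ 5.10444e+02  1.92763e+02 -8.10000e-02] res [-0.2, -0.4, 0.2, -0.7, -0.3, 0.6, -0.2, 0.4, -0.0, 0.3, 0.4, -0.0, 0.1, 0.1, -0.2, -0.0, 0.1, 0.4, -0.0, 0.3, -0.1, -0.3, 0.1, -0.1, -0.1, -0.5, 0.4, -0.2]
socket [576.59233021 142.2711466 ] balance target [512.37730454 216.6850598 ] yaw lever -94.61984488072011
[517.38598756 267.48235248  48.        ]
[504.85950317 118.25273089  34.        ]
[516.74705471 267.07439744  48.        ]
[515.69074906 265.83411496  48.        ]
[515.08679242 264.98328929  48.        ]
[505.32066736 119.7430586   42.        ]
[503.80660615 117.62337175  42.        ]
[503.17512914 118.06515519  42.        ]
[516.48505682 267.51936289] [504.40343246 118.00670673]
```

>>> {"fn": "move_arm", "kwargs": {"targets": "-1 0 0 0 0 0 3;-1 0 0 0 0 0 5;-1 0 0 0 0 0 6;-1 0 0 0 0 0 6;-1 0 0 0 0 0 4.6"}}

```text
clock: 14.2
eef_pos: [505.2, -291.6, 166.4]
tool_rot: [-3.136, -0.002, 1.485]
force: [0.2, -0.8, -4.5]
width: 12.4
gripper_force: 59.0
```

>>> {"fn": "move_arm", "kwargs": {"targets": "-1 1.6 -0.23 0 0 0 0;-1 3.4 -0.23 0 0 0 0;-1 3.4 -0.23 0 0 0 0;-1 3.4 -0.23 0 0 0 0;-1 3.4 -0.23 0 0 0 0"}}

```text
clock: 14.62
eef_pos: [505.7, -138.2, 166.8]
tool_rot: [-3.136, -0.001, 1.489]
force: [0.4, 0.7, -5.4]
width: 12.7
gripper_force: 59.0
```

>>> {"fn": "move_arm", "kwargs": {"targets": "-1 3.4 -0.23 0 0 0 0;-1 3.4 -0.23 0 0 0 0;-1 3.4 -0.23 0 0 0 0;-1 3.4 -0.23 0 0 0 0;-1 3.4 -0.23 0 0 0 0"}}

```text
clock: 15.03
eef_pos: [507.9, 31.7, 167.1]
tool_rot: [-3.137, 0.001, 1.49]
force: [1.0, 0.2, -5.5]
width: 12.7
gripper_force: 59.0
```

>>> {"fn": "move_arm", "kwargs": {"targets": "-1 3.4 -0.23 0 0 0 0;-1 3.4 -0.23 0 0 0 0;-1 3.4 -0.23 0 0 0 0;-1 3.4 -0.23 0 0 0 0;-1 3.4 -0.23 0 0 0 0"}}

```text
clock: 15.45
eef_pos: [510.2, 201.7, 166.8]
tool_rot: [-3.137, 0.003, 1.49]
force: [0.8, -0.0, -5.1]
width: 12.9
gripper_force: 59.0
```

>>> {"fn": "move_arm", "kwargs": {"targets": "-1 1.6 -0.2 0 0 0 0;-1 0 0 0 0 0 0;-1 0 0 0 0 0 0"}}

```text
clock: 15.7
eef_pos: [509.5, 217.4, 166.8]
tool_rot: [-3.137, 0.003, 1.493]
force: [-0.1, -1.3, -6.0]
width: 12.9
gripper_force: 59.0
```

```bash
python3 st.py; python3 - <<'E'
from h import *
for i in range(4): cam("side"); s=read_state(); print(s["eef_pos"].round(1),s["tool_rot"].round(4),s["torque"].round(2))
E
```

```text
15.7 [509.5 217.4 166.8] [-3.1374e+00  2.7000e-03  1.4933e+00] [-0.1 -1.3 -6. ] [-0.04 -0.02 -0.05] 12.9 [-0.76  0.62  0.48  1.86 -0.4   0.76 -0.14]
[510.  215.7 167.2] [-3.1382  0.0032  1.4906] [-0.08 -0.01  0.  ]
[510.5 214.9 167.8] [-3.1390e+00  2.9000e-03  1.4888e+00] [-0.04  0.01  0.03]
[510.9 214.6 168.2] [-3.1397e+00  2.3000e-03  1.4879e+00] [ 0.02  0.02 -0.03]
[511.2 214.7 168.5] [-3.1403e+00  1.8000e-03  1.4875e+00] [-0.01 -0.03 -0.01]
```

>>> {"fn": "move_arm", "kwargs": {"targets": "-1 0.1 0.05 1 0 0 0;-1 0 0 2 0 0 0;-1 0 0 2 0 0 0;-1 0 0 2 0 0 0;-1 0 0 1 0 0 0"}}

```text
clock: 16.32
eef_pos: [510.7, 216.4, 86.7]
tool_rot: [-3.138, 0.002, 1.489]
force: [-1.3, 0.1, -5.3]
width: 12.8
gripper_force: 58.8
```

>>> {"fn": "move_arm", "kwargs": {"targets": "-1 0 0 0.3 0 0 0;-1 0 0 0 0 0 0;-1 0 0 0 0 0 0;-1 0 0 0 0 0 0;-1 0 0 0 0 0 0"}}

```text
clock: 16.73
eef_pos: [512.9, 217.8, 87.3]
tool_rot: [3.14, -0.001, 1.49]
force: [-0.9, 0.1, -5.6]
width: 12.7
gripper_force: 58.8
```

```bash
python3 st.py; cat > v.py <<'E'
from h import *
s=read_state();p=s["eef_pos"];yaw=s["tool_rot"][2]
a=np.array([-np.cos(yaw),-np.sin(yaw)])
zt=p[2]-5+32
for n in("side","top"):
    d=cam(n)
    for nm,off in(("big",-51.5),("small",98.5)):
        q=[*(p[:2]+a*off),zt]; u=w2px(d,q)[0]; x,y=np.round(u).astype(int); r=11 if nm=="big" else 7
        c=d["color"][y-r:y+r+1,x-r:x+r+1].astype(int); hsv=cv2.cvtColor(d["color"][y-r:y+r+1,x-r:x+r+1],cv2.COLOR_RGB2HSV)
        print(n,nm,np.array(q).round(1),"px",u.round(1)); print("\n".join("".join("#" if h[2]>115 and h[1]<50 else ("b" if 95<h[0]<125 and h[1]>80 else ".") for h in row) for row in hsv))
E
python3 v.py
```

```text
16.7333 [512.9 217.8  87.3] [ 3.1398e+00 -1.1000e-03  1.4901e+00] [-0.9  0.1 -5.6] [-0.01 -0.02 -0.04] 12.7 [-0.7   0.73  0.39  1.91 -0.48  0.59 -0.08]
side big [517.  269.2 114.3] px [183.7 142.3]
....#..................
....#.#................
.......................
........#..............
........#..............
....#.............#....
..................#....
.....#............#....
......#................
.......###........#....
.........#........#....
..................#....
.......................
.......................
.......................
.......................
.......................
...#...................
.#.#...................
.......................
.......................
.......................
..##...................
side small [504.9 119.7 114.3] px [209.7 162. ]
........#....#.
.####...##.....
.....#.......#.
.....b.#......#
.....bbb#......
....bbbbb##....
......#....#...
............#..
............b##
........#...bb.
............bbb
............bbb
............bbb
bb..........bbb
bbb.........bbb
top big [517.  269.2 114.3] px [131.2 180. ]
.......................
.......................
.......................
.......................
.......................
.......................
.......................
.......................
.......................
.......................
.......................
.......................
.......................
.......................
.......................
.......................
...............#.......
.......#####...........
......b..####..........
......bbb..............
........bbb...bb.#.....
.....b.bbbbbbbbbb#.....
....bb.bbbbbbbbbbbb....
top small [504.9 119.7 114.3] px [182.3 182.7]
bbbbbbbbbbbbbbb
bbbbbbbbbbbbbbb
bbbbbbbb.bbbbbb
bbbbb......bbbb
b.bb..#.....bbb
............bbb
...........#.bb
........b.....b
........b......
......#........
b.bb...........
bbbbbb.........
bbbbbbb........
bbbbbbbb.......
bbbbbbbbb.....b
```

```bash
cat > v2.py <<'E'
from h import *
s=read_state();p=s["eef_pos"];yaw=s["tool_rot"][2];print(p,yaw)
a=np.array([-np.cos(yaw),-np.sin(yaw)]);zt=p[2]-5+32
for n,nm,off,r in(("side","big",-51.5,13),("side","small",98.5,8),("top","small",98.5,8)):
    d=cam(n);q=[*(p[:2]+a*off),zt];u=w2px(d,q)[0];x,y=np.round(u).astype(int)
    c=d["color"][y-r:y+r+1,x-r:x+r+1]; hsv=cv2.cvtColor(c,cv2.COLOR_RGB2HSV)
    print(n,nm,np.array(q).round(1),u.round(1),"pin",w2px(d,[516.5,267.4,48] if nm=="big" else [504.4,118,42])[0].round(1))
    print("\n".join("".join(" b" if 95<h[0]<125 and h[1]>80 else " %x"%(h[2]//16) for h in row) for row in hsv))
E
python3 v2.py
```

```text
[512.55012757 217.85336474  87.09288952] 1.4902015128730008
side big [516.7 269.2 114.1] [183.6 142.4] pin [186.6 162.3]
 9 6 5 4 4 3 3 3 3 3 3 3 3 3 3 3 3 3 3 3 3 3 3 3 3 3 3
 6 5 4 4 4 3 3 3 3 3 3 3 3 3 3 3 3 3 3 3 3 3 3 3 3 3 3
 5 4 4 4 4 5 8 5 2 3 3 3 3 3 3 3 3 3 3 3 3 3 3 3 3 3 3
 4 4 4 4 3 5 9 a 7 2 3 3 3 3 3 3 3 3 3 3 3 3 3 3 3 3 3
 4 3 3 4 4 4 8 b a 7 2 3 3 3 3 3 3 3 3 3 3 3 3 3 3 3 3
 3 3 3 3 4 4 6 b a a 5 2 3 3 3 3 3 3 3 3 3 3 3 3 3 3 3
 3 3 3 3 3 4 5 b a a 7 2 3 3 3 3 3 3 3 3 4 3 3 3 3 3 3
 3 3 3 3 3 4 7 b a a 8 2 3 3 3 3 3 3 3 3 6 3 3 3 3 3 3
 3 3 3 3 3 3 6 b a a 9 2 3 3 3 3 3 3 3 4 8 3 3 3 3 3 3
 5 3 3 3 3 3 4 8 b b a 5 3 3 3 3 3 3 3 4 8 2 3 3 3 3 3
 9 5 2 3 3 3 3 5 8 b b 9 2 3 3 3 3 3 3 4 7 4 3 3 3 3 3
 b 9 5 2 3 3 3 3 4 8 a 9 3 3 3 3 3 3 3 4 8 5 3 3 3 3 3
 a a 9 5 2 3 3 3 3 4 7 7 3 3 3 3 3 3 3 5 a 6 2 3 3 3 3
 a a a 9 5 3 3 3 3 3 4 4 3 3 3 3 3 3 3 4 8 a 2 3 3 3 3
 a a a a 9 4 3 3 3 3 3 3 3 3 3 3 3 3 3 3 6 8 5 3 3 3 3
 a a a a a 6 5 3 3 3 3 3 3 3 3 3 3 3 3 3 3 4 4 3 3 3 3
 a a a a a 4 6 4 3 3 3 3 3 3 3 3 3 3 3 3 3 3 3 3 3 3 3
 a a a a a 3 4 3 3 3 3 3 3 3 3 3 3 3 3 3 3 3
[... 1120 characters left out ...]
 b b b b
 b b b b 3 3 3 3 3 3 3 3 3 b b b b
top small [504.6 119.7 114.1] [182.3 182.8] pin [186.2 186.2]
 b b b b b b b b b b b b b b b b b
 b b b b b b b b b b b b b b b b b
 b b b b b b b b b b b b b b b b b
 b b b b b b b b b b b b b b b b b
 b b b b b b 4 4 5 5 4 4 b b b b b
 b b b b b 4 6 7 6 6 6 5 3 b b b b
 3 3 3 2 2 5 6 5 3 3 5 7 5 3 b b b
 3 3 3 2 3 6 6 2 2 2 3 7 7 2 b b b
 3 3 3 2 3 6 7 1 2 b 5 6 6 2 3 b b
 3 3 3 3 3 5 6 3 3 b 5 7 5 2 3 5 b
 2 2 3 2 3 4 6 6 5 6 6 6 3 2 4 7 b
 b b 3 3 3 3 4 6 6 6 5 3 2 3 5 6 5
 b b b b b b b 3 3 3 2 2 2 4 6 6 5
 b b b b b b b b 3 3 4 4 5 5 6 6 4
 b b b b b b b b b 4 5 7 6 6 6 5 b
 b b b b b b b b b b 5 5 6 6 5 b b
 b b b b b b b b b b b b b b b b b
```

The code view puts the small eye at (182.7,182.8) in the top image, against a predicted (182.3,182.8), and within 1 pixel in the side image. A small final trim, then settle.

>>> {"fn": "move_arm", "kwargs": {"targets": "-1 -0.1 0 0.25 0 0 0;-1 0 0 0 0 0 0;-1 0 0 0 0 0 0;-1 0 0 0 0 0 0;-1 0 0 0 0 0 0"}}

```text
clock: 17.4
eef_pos: [512.0, 216.5, 83.8]
tool_rot: [-3.142, 0.0, 1.49]
force: [-1.5, 0.2, -4.8]
width: 13.1
gripper_force: 58.9
```

>>> {"fn": "move_arm", "kwargs": {"targets": "-1 0 0 0 0 0 0;-1 0 0 0 0 0 0;-1 0 0 0 0 0 0;-1 0 0 0 0 0 0;-1 0 0 0 0 0 0"}}

```text
clock: 17.82
eef_pos: [512.0, 216.6, 83.8]
tool_rot: [3.142, -0.0, 1.49]
force: [0.3, 0.2, -5.3]
width: 12.4
gripper_force: 58.9
```

```bash
python3 v2.py | grep -v "^ "; python3 st.py
```

```text
[512.02204861 216.57835676  83.82217283] 1.4900445761020418
side big [516.2 267.9 110.8] [183.8 143.6] pin [186.6 162.3]
side small [504.1 118.4 110.8] [209.9 163.4] pin [212.1 185. ]
top small [504.1 118.4 110.8] [182.9 183.2] pin [186.2 186.2]
17.9667 [512.  216.6  83.8] [-3.1416 -0.      1.4901] [ 0.2 -0.3 -5.3] [0.06 0.03 0.03] 12.9 [-0.7   0.74  0.39  1.91 -0.48  0.58 -0.07]
```

```bash
python3 -c "
from h import *
print(order.finish_job())"
```

```text
the job is handed in; nothing more can be done
None
```

The job is handed in at about 18 s. The key stands in the socket with the clamp at its open stop, and the lever is held level with both bores within about 1 mm of the pins by my measurements and its underside about 30 mm above the big pin's top.

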